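# Fit the V-rest and hold a valve spool in it for gauging

## Task

Take the V-rest (the one with the V-groove, not the round flat one) out of the wooden storage block and plug its square shank fully home into the socket of the gauge base, its groove running lengthwise along the base, in line with the dial gauge. Then lift the grooved valve spool from the wooden cradle and lay it gently, without dropping or slamming it, into the V with its middle over the gap, so that each end land rests in one V, and press it straight down onto both flanks with about 15 newtons. Finish while still holding it pressed there with the gripper, and leave the other things where they are.

Things in the scene. Friction and masses are not known exactly. Their poses are not given: they have to be found in the camera images.
- base: Gauge base, fixed: ground steel plate 245 mm (x) by 120 mm (y), top face 40 mm above the bench. Origin at the centre of its underside. A grey bracket (18 x 34 mm, thumb screw up to 98 mm over the plate's top) stands at x = +55 mm, the face-up dial gauge (58 mm across) behind it at x = +92 mm; its plunger points to -x at the height of a seated spool's axis, tip at x = +25 mm.
- socket (a point): Mouth of the square socket in the base's top face: centre of the hole, level with the face; axes as base. The hole is 25.6 mm square and 32 mm deep, slightly chamfered, its sides parallel to the base's. It lies 45 mm from the base's middle, on the side away from the dial (base x = -45 mm).
- vrest: V-rest, aluminium, 0.45 kg: two upright V cheeks, 16 mm thick, 60 mm wide, 56 mm high, at x = -40 and +40 mm, joined by a low bridge. x runs along the groove; same either way round. Origin: centre of the flat underside, which comes to rest on the base; a square shank, 24 x 24 mm, chamfered at its foot, sticks down 26 mm. At first the shank stands loosely in the storage block.
- vrest_bridge (a point): Centre of the top of the V-rest's bridge, 24 mm above the V-rest's origin (axes as vrest). The bridge is 32 mm wide (along y) and is where to grip the V-rest from above, fingers either side of it in the 64 mm gap between the cheeks. The 90 degree groove, lined with steel strips, has its bottom line 36 mm and its mouth 56 mm above the V-rest's origin.
- vrest_seat (a point): Point on the V-rest midway between the cheeks where the spool's centre lies when it is properly seated: 55.8 mm above the V-rest's origin (axes as vrest).
- flank_left: Steel strips on the V's +y flank, one on each cheek (part of the V-rest, does not move in it). Origin at the V-rest's origin, not on the strips. The spool touches them 9.9 mm to +y of the groove's middle, 45.9 mm above the V-rest's origin. Spool and strips are ground and lightly oiled, so the spool slides easily on them (friction about 0.15).
- flank_right: Steel strips on the V's -y flank, likewise.
- spool: Valve spool, drilled steel, about 0.3 kg, 124 mm over all: three lands of 28 mm diameter (middle one 34 mm long, end ones 32 mm) with two necks between them (18 mm diameter, 8 mm wide) and a 5 mm stub at each end. Origin at its centre, on the axis; x along the axis, either way round, rolled anyhow. It starts level in a cradle slot, axis 44 mm above the bench. Grip it across the middle land.
- rack: Wooden storage block, fixed, 120 x 200 x 40 mm, origin at the centre of its underside. Two square pockets (29 mm, 32 mm deep) at y = -52.5 and +52.5 mm hold the two rests, whose undersides lie on its top, 40 mm above the bench; which rest is in which pocket varies.
- cradle: Wooden cradle, fixed, 130 x 160 mm, origin at the centre of its underside. On an 8 mm board stand two cross walls, 14 mm thick, at x = -36 and +36 mm, 42 mm high, with slots 30 mm wide (slot floor 30 mm up) at y = -42 and +42 mm. The space between the walls is free for the fingers. Which slot has the spool varies.
- flat_rest: Another rest, a bystander: round flat aluminium disc, 60 mm across and 22 mm thick, on the same square shank, in the other pocket. Origin at the centre of the disc's underside.
- plain_pin: Bystander: plain straight steel pin, 28 mm diameter, 96 mm long, no necks, in the other slot of the cradle. Origin at its centre, x along its axis.
- caliper: Bystander: digital caliper, 230 mm long (x), 14 mm high, lying near the robot. Origin on the bench under the middle of its beam.
- valve_block: Bystander: drilled aluminium block 110 x 70 x 55 mm. Origin at the centre of its underside.
- loupe: Bystander: stand magnifier, 60 mm across, 36 mm high. Origin at the centre of its underside.
- plug_gauge: Bystander: double-ended plug gauge, 112 mm long (x), 18 mm thick. Origin on the bench under its handle's middle.
- screwdriver: Bystander: screwdriver with a black handle, 170 mm long (x). Origin on the bench under it.

How it is judged:
By the outcome, as a careful person would: the job done as asked, in the order asked, and still so for the second after the job is handed in, while the arm keeps its last pose, push and grip.
It also fails if it takes over 67 s, if anything falls off the work surface, if the arm or the gripper's body presses on something with over 40 N, if the wrist force passes 120 N, or if a joint passes its speed limit or range.

## Robot

A 6-joint arm with a two-finger parallel gripper is mounted at the origin on the work surface. World frame = base frame: x ahead of the robot, y to its left, z up, the work surface at z = 0. Lengths are in m, angles in rad, forces in N, time in s.
With the tool pointing down it reaches from about 0.3 to 0.775 m from the base axis. Payload 14.6 kg.
Tool frame: the origin (TCP) lies on the centre line of the jaws, within the pads' length; the fingertips stand 19 mm ahead of it and the grasp point (between the pads) is the TCP; z points along the fingers, y is the direction in which the jaws open and shut (so a half turn about z gives the same grasp; the last joint's range is limited). The gripper opens to 94 mm and grips with 3 to 60 N. Pads are 16 mm wide; open, the fingers measure 119 mm over their backs; the gripper's body (75 mm by 177 mm) begins 78 mm behind the grasp point.
Start: joints at [1.206, 0.3, 1.521, -0, 1.321, -0.067], TCP at [0.161, 0.526, 0.224] pointing down, gripper open.
Joint ranges: [-3.03, 3.03], [-0.79, 2.21], [0.23, 2.52], [-1.04, 4.18], [0, 3.07], [-2.55, 2.55]. Speed limits (rad/s): [2.22, 2.22, 2.57, 3.14, 3.14, 3.14].

## Interface

Orientations are given as [roll, pitch, yaw] about the fixed x, y, z axes, in that order (R = Rz(yaw) Ry(pitch) Rx(roll)).
In Python, from station import ctrl gives the robot as it stands. The module is installed in compiled form; this text tells all that it offers.
- The arm moves only by the shell command python3 -m creep 'ROWS' [FORCE]. ROWS is a JSON object of lists of equal length, an entry for each row: "translation": the shift along the world's x, y, z in mm, a list of three; "yaw": the turn about the world's z in rad; "gripper": the closure in counts, from 0 (fully open) to 255 (shut). A call has 1 to 5 rows; each row is the pose to reach, as a shift and turn from the pose measured when the call began; what a row does not reach only later rows make up. A row lasts 1/12 s, in which the tool goes at most 41.7 mm and 7.16 degrees, less where a joint would pass 70% of its speed; a pose out of reach is approached as far as the arm can. A call with a gripper value outside its range is refused whole. The fingers move at their own pace and stop on an object; FORCE is the grip in N (left out, the last holds). Time passes only in rows, so rows that repeat a pose let the fingers close. It gives the time, the measured TCP pose, the force and the opening at its end, in the units of the state.
- ctrl.get_obs(): the state, without advancing time (a new reading comes with each control period).
- ctrl.camera(name): name is "side" or "top" or "wrist"; returns a dict with "pixels" (400x640x3 uint8, red, green, blue), "depth" (400x640 float32, m along the optical axis (not along the pixel's ray), 0 where there is no reading), "fx", "fy", "cx", "cy" (pixels), "R" (3x3) and "t" (3): a world point X has camera coordinates R X + t; the wrist camera has in their place "tool_from_camera" (4x4, takes a point from camera to tool coordinates, whose origin is the TCP and whose axes are the flange's). Camera axes: x right, y down, z forward; pixel columns grow to the right and rows downward; lengths in m; the calibration is good to about 2 mm. A picture is of the moment at which its call begins: read the wrist's pose just before it.
- ctrl.hand_in(): hands the job in, once; it reports no verdict.
The state is a dict: "time_s": time; "qpos": joint angles; "joint_vel": joint speeds; "tau": joint torques, N m; "ee_pos": TCP position; "eef_rot": TCP orientation; "force": force on the tool from outside, world axes, zero at the start; "moment": the same for the moment, N m; "grip_width": finger opening in m.
Only numpy, scipy, OpenCV 4.12 (cv2) and the standard library are available. Lean on these libraries where they do the work, as an engineer would, in place of code of your own. Each camera call takes 0.05 s, during which the arm holds its last target. There are 200 camera calls.

## Working session

There is one attempt and no reset: what is moved stays moved. The work goes in short steps, Python scripts to look and compute and a shell command to move; the robot and the scene stay as the last step left them, time stands still between calls to the robot, and variables do not carry over. Pictures are saved under pics/ and viewed, about 8 in all and at most 12, crops included, and the job is handed in when it is done.

```bash
mkdir -p pics
cat > h.py <<'E'
from station import ctrl
import numpy as np, cv2
from scipy.spatial.transform import Rotation as Ro
def cam(n):
    o=ctrl.get_obs(); c=ctrl.camera(n)
    if n=="wrist":
        T=np.eye(4); e=np.array(o["eef_rot"]); 
        T[:3,:3]=Ro.from_euler("xyz",e).as_matrix() if e.size==3 else e
        T[:3,3]=o["ee_pos"]; M=T@np.array(c["tool_from_camera"])
        c["A"]=M[:3,:3]; c["b"]=M[:3,3]
    else:
        R=np.array(c["R"]); c["A"]=R.T; c["b"]=-R.T@np.array(c["t"])
    return c
def cloud(c):
    v,u=np.mgrid[:400,:640]; d=c["depth"]
    P=np.stack([(u-c["cx"])/c["fx"]*d,(v-c["cy"])/c["fy"]*d,d],-1)
    W=P@c["A"].T+c["b"]; W[d<=0]=np.nan; return W
def save(c,f,crop=None,s=1):
    im=c["pixels"][:,:,::-1]
    if crop: im=im[crop[1]:crop[3],crop[0]:crop[2]]
    cv2.imwrite(f,cv2.resize(im,None,fx=s,fy=s))
E
python3 - <<'E'
from h import *
o=ctrl.get_obs(); print({k:np.round(v,3).tolist() for k,v in o.items()})
for n in("top","side"):
    c=cam(n); W=cloud(c); np.save(n+".npy",W); save(c,f"pics/{n}1.png",s=1.25); print(n,c["b"],c["fx"])
E
```

```text
{'time_s': 0.0, 'qpos': [1.206, 0.3, 1.522, -0.0, 1.321, -0.067], 'joint_vel': [-0.0, 0.001, -0.002, -0.001, -0.001, -0.002], 'tau': [-0.002, -53.181, -35.273, 0.071, 0.024, -0.0], 'ee_pos': [0.161, 0.526, 0.224], 'eef_rot': [-3.14, -0.0, 2.844], 'force': [-0.191, -0.048, -1.134], 'moment': [-0.08, 0.006, 0.03], 'grip_width': 0.094}
top [ 0.41520014 -0.0159325   0.99518606] 366.96318541017314
side [ 0.48587991 -0.66415881  0.80121793] 402.08605717930675
```

View pics/top1.png

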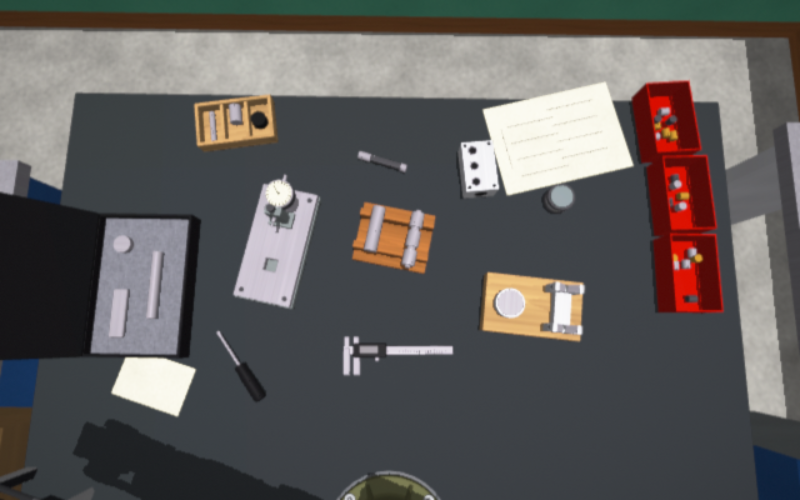

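The top view shows, in its pixels (scaled by 1.25), the V-rest at (566,308) in the right-hand pocket of the rack, the spool at (413,240), the pin at (375,228), the base at (277,245) and its socket at (271,265). The dial is at (280,192).

Run:
```python
from h import *
W=np.load("top.npy")
def rect(name,box,z0,z1,hull=False):
    x0,y0,x1,y1=[int(v/1.25) for v in box]
    P=W[y0:y1,x0:x1].reshape(-1,3); P=P[(P[:,2]>z0)&(P[:,2]<z1)]
    r=cv2.minAreaRect((P[:,:2]*1000).astype(np.float32))
    print(name,len(P),"z %.3f"%np.median(P[:,2]),"mean",P.mean(0).round(4),"rect c",np.round(r[0],1),"size",np.round(r[1],1),"ang",round(r[2],2))
rect("plate",(225,175,325,315),.034,.046)
rect("rack",(470,260,600,350),.034,.046)
rect("vrest hi",(540,270,600,345),.085,.105)
rect("vrest bridge",(540,270,600,345),.055,.075)
rect("vrest all",(540,270,600,345),.052,.105)
rect("flat",(480,270,540,345),.055,.075)
rect("spool",(395,200,440,280),.047,.066)
rect("pin",(360,195,394,260),.047,.066)
rect("dial+bracket",(260,170,300,235),.06,.2)
for u,v in((271,265),(413,240),(566,308)): print(W[int(v/1.25),int(u/1.25)])
```

```text
plate 3419 z 0.041 mean [0.5735 0.2493 0.0408] rect c [591.6 249.4] size [121.7 245. ] ang 78.62
rack 2326 z 0.040 mean [ 0.4683 -0.2792  0.0405] rect c [ 469.7 -291.6] size [201.8 120.2] ang 84.51
vrest hi 267 z 0.094 mean [ 0.4641 -0.3437  0.0931] rect c [ 464.5 -343.3] size [61.  96.4] ang 84.21
vrest bridge 429 z 0.064 mean [ 0.4649 -0.3403  0.0647] rect c [ 464.6 -342.7] size [60.4 96.3] ang 84.3
vrest all 798 z 0.068 mean [ 0.4655 -0.3411  0.0756] rect c [ 464.5 -343. ] size [61.6 96.4] ang 84.25
flat 447 z 0.063 mean [ 0.4742 -0.238   0.0628] rect c [ 474.9 -238.5] size [58.4 58.4] ang 0.98
spool 431 z 0.056 mean [ 0.6053 -0.0403  0.0553] rect c [605.3 -48. ] size [ 42.1 124.2] ang 79.39
pin 364 z 0.056 mean [0.6262 0.0407 0.0558] rect c [626.9  40.9] size [26.7 96. ] ang 79.66
dial+bracket 661 z 0.110 mean [0.6686 0.2299 0.1085] rect c [670.3 232. ] size [83.4 69.9] ang 27.41
[0.54695716 0.26231752 0.02590697]
[ 0.59949038 -0.04009752  0.06062163]
[ 0.46505211 -0.34937414  0.06480169]
```

```bash
python3 -m creep '{"translation":[[30,-23,8],[60,-46,16],[90,-69,24],[120,-92,32],[150,-115,40]],"yaw":[0.02,0.04,0.06,0.08,0.1],"gripper":[0,0,0,0,0]}' && python3 -m creep '{"translation":[[30,-23,8],[60,-46,16],[90,-69,24],[120,-92,32],[150,-115,36]],"yaw":[0,0,0,0,0],"gripper":[0,0,0,0,0]}' && python3 -m creep '{"translation":[[25,-10,0],[40,-16,0],[40,-16,0],[40,-16,0]],"yaw":[0,0,0,0],"gripper":[0,0,0,0]}'
python3 - <<'E'
from h import *
c=cam("wrist"); np.save("w1.npy",cloud(c)); save(c,"pics/w1.png"); print(np.round(c["tool_from_camera"],3),c["fx"],ctrl.get_obs()["joint_vel"])
E
```

```text
time_s: 0.52
ee_pos: [0.3123, 0.4092, 0.2641]
eef_rot: [-3.14, -0.0, 2.945]
force: [-0.1, 1.4, 0.5]
grip_width: 0.0937
time_s: 0.93
ee_pos: [0.4636, 0.2928, 0.301]
eef_rot: [-3.141, 0.0, 2.945]
force: [1.0, 0.8, -0.3]
grip_width: 0.094
time_s: 1.27
ee_pos: [0.5038, 0.2764, 0.3002]
eef_rot: [-3.14, -0.001, 2.944]
force: [-0.2, -0.5, -0.4]
grip_width: 0.094
[[-0.    -0.97  -0.242  0.07 ]
 [ 1.    -0.     0.001  0.   ]
 [-0.001 -0.242  0.97  -0.161]
 [ 0.     0.     0.     1.   ]] 336.2783265349205 [ 0.0178518  -0.0175723   0.00678961  0.00021574  0.00109517 -0.00016476]
```

View pics/w1.png

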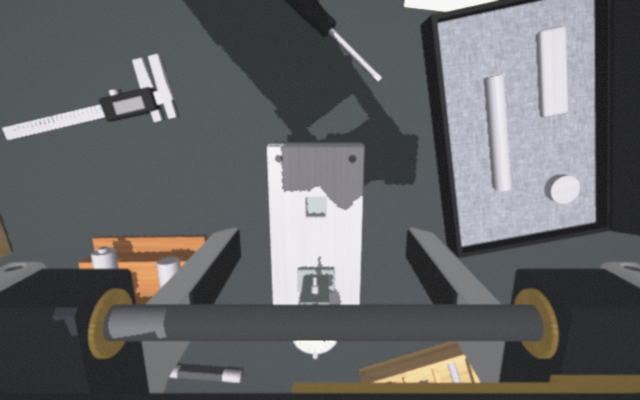

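The wrist view shows the plate at rows 143–305, columns 268–363, and the socket hole at (316,205), about 20 px wide. The wrist camera looks back towards the arm and works well here.

Run:
```python
from h import *
c=cam("wrist"); W=cloud(c)
v,u=np.mgrid[:400,:640]
r=np.stack([(u-c["cx"])/c["fx"],(v-c["cy"])/c["fy"],np.ones_like(u,float)],-1)@c["A"].T
X=c["b"]+r*((0.0405-c["b"][2])/r[...,2])[...,None]
pl=(np.abs(W[...,2]-.0405)<.004)&(u>255)&(u<375)&(v>130)&(v<262)
g=c["pixels"].astype(int)
print(W[195:216:2,316,2].round(3), W[205,300:334:2,2].round(3))
print(g[205,300:334:2].tolist()); print(g[192:220:2,316].tolist())
rr=cv2.minAreaRect((W[pl][:,:2]*1000).astype(np.float32)); print("plate part",rr, np.median(W[pl][:,2]))
for s in (0,1):  # side edges -> lines
    pts=[]
    for row in range(150,260,3):
        k=np.where(pl[row])[0]
        if len(k): pts.append(X[row,k[0] if s==0 else k[-1],:2]+0)
    l=cv2.fitLine(np.array(pts,np.float32)*1000,cv2.DIST_HUBER,0,.01,.01).ravel(); print(l, np.degrees(np.arctan2(l[1],l[0])))
h=(np.abs(u-316)<16)&(np.abs(v-205)<16)&((W[...,2]<.034))
print("hole",h.sum(),cv2.minAreaRect((X[h][:,:2]*1000).astype(np.float32)))
# green-tint hole by colour
t=(np.abs(u-316)<16)&(np.abs(v-205)<16)&(g[...,1]-g[...,0]>6)
print("hole colour",t.sum(),cv2.minAreaRect((X[t][:,:2]*1000).astype(np.float32)))
```

```text
[0.041 0.04  0.022 0.024 0.024 0.023 0.025 0.023 0.024 0.024 0.032] [0.041 0.04  0.04  0.024 0.023 0.023 0.022 0.025 0.023 0.022 0.024 0.023
 0.022 0.04  0.04  0.04  0.041]
[[238, 235, 240], [238, 236, 240], [214, 210, 219], [167, 172, 175], [203, 212, 213], [207, 216, 217], [206, 215, 215], [207, 216, 216], [206, 215, 216], [206, 215, 216], [206, 215, 215], [206, 215, 217], [203, 211, 214], [228, 226, 231], [239, 237, 241], [239, 237, 241], [238, 236, 241]]
[[238, 236, 240], [239, 237, 241], [232, 230, 236], [208, 214, 216], [205, 215, 216], [207, 215, 217], [207, 215, 216], [207, 216, 217], [203, 213, 214], [206, 215, 216], [191, 200, 201], [123, 124, 127], [143, 137, 144], [228, 224, 231]]
plate part ((544.4593505859375, 257.8285217285156), (120.12813568115234, 153.74061584472656), 78.57533264160156) 0.04023738950590289
[ 9.8024338e-01 -1.9779500e-01  5.3037109e+02  2.0026434e+02] -11.408047
[ 9.7993010e-01 -1.9934137e-01  5.5356952e+02  3.1660211e+02] -11.498446
hole 351 ((546.2997436523438, 257.42205810546875), (24.721464157104492, 26.8985652923584), 78.72220611572266)
hole colour 252 ((543.1061401367188, 258.7680969238281), (23.313167572021484, 20.097557067871094), 78.7610855102539)
```

```bash
python3 -m creep '{"translation":[[-5,-41,0],[-10,-82,0],[-15,-123,0],[-20,-164,0],[-25,-205,0]],"yaw":[0.02,0.04,0.06,0.08,0.098],"gripper":[0,0,0,0,0]}' && python3 -m creep '{"translation":[[-5,-41,0],[-10,-82,0],[-15,-123,0],[-20,-164,0],[-25,-205,0]],"yaw":[0,0,0,0,0],"gripper":[0,0,0,0,0]}' && python3 -m creep '{"translation":[[-7,-41,0],[-14,-82,0],[-21,-123,0],[-28,-164,0],[-32,-200,0]],"yaw":[0,0,0,0,0],"gripper":[0,0,0,0,0]}' && python3 -m creep '{"translation":[[0,-4,0],[0,-6,0],[0,-6,0]],"yaw":[0,0,0],"gripper":[0,0,0]}'
python3 - <<'E'
from h import *
c=cam("wrist"); W=cloud(c); np.save("w2.npy",W); save(c,"pics/w2.png",(160,100,480,300),2)
P=W.reshape(-1,3); P=P[(np.abs(P[:,0]-.4645)<.07)&(np.abs(P[:,1]+.343)<.055)]
for z0,z1 in((.052,.105),(.085,.105),(.055,.070)):
    Q=P[(P[:,2]>z0)&(P[:,2]<z1)]; r=cv2.minAreaRect((Q[:,:2]*1000).astype(np.float32)); print(len(Q),np.median(Q[:,2]).round(4),np.round(r[0],1),np.round(r[1],1),round(r[2],2))
E
```

```text
time_s: 1.78
ee_pos: [0.4766, 0.0715, 0.3011]
eef_rot: [-3.141, 0.0, 3.047]
force: [0.2, -0.5, -0.2]
grip_width: 0.0942
time_s: 2.2
ee_pos: [0.4506, -0.1343, 0.3015]
eef_rot: [-3.14, 0.001, 3.048]
force: [1.3, 0.3, 0.5]
grip_width: 0.0937
time_s: 2.62
ee_pos: [0.4178, -0.3355, 0.3019]
eef_rot: [-3.14, 0.002, 3.049]
force: [0.3, 0.0, -0.3]
grip_width: 0.0947
time_s: 2.87
ee_pos: [0.418, -0.3406, 0.3019]
eef_rot: [-3.14, 0.002, 3.049]
force: [-0.1, 0.3, -0.2]
grip_width: 0.0941
3270 0.0732 [ 461.5 -344. ] [59.8 96.7] 84.45
1143 0.0942 [ 461.5 -344.1] [59.7 96.5] 84.48
1423 0.0642 [ 456.4 -343.4] [59.7 86.5] 84.13
```

View pics/w2.png

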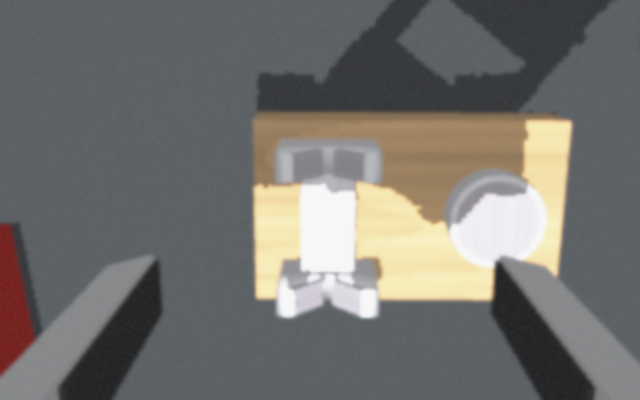

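The crop shows the V-rest, with its bridge at (327,228) and its cheeks at (328,160) and (328,287). The flat rest is to its right. The wrist gives (461.5,−344.0) and the top camera (464.5,−343.2), so I take (463,−343.5).

```bash
python3 -m creep '{"translation":[[12,-1,-36],[24,-2,-72],[36,-3,-108],[45,-3,-145],[45,-3,-180]],"yaw":[-0.005,-0.005,-0.005,-0.005,-0.005],"gripper":[0,0,0,0,0]}' && python3 -m creep '{"translation":[[0,0,-25],[0,0,-45],[0,0,-54],[0,0,-57],[0,0,-57]],"yaw":[0,0,0,0,0],"gripper":[0,0,0,0,0]}'
```

```text
time_s: 3.33
ee_pos: [0.4649, -0.3409, 0.1207]
eef_rot: [-3.14, 0.003, 3.048]
force: [0.5, -0.8, 0.1]
grip_width: 0.094
time_s: 3.75
ee_pos: [0.4654, -0.3403, 0.0642]
eef_rot: [-3.14, 0.003, 3.049]
force: [0.0, -0.2, -0.1]
grip_width: 0.0937
```

```bash
python3 -m creep '{"translation":[[-2.5,-3.2,0],[-2.5,-3.2,0],[-2.5,-3.2,0],[-2.5,-3.2,0]],"yaw":[-0.008,-0.008,-0.008,-0.008],"gripper":[0,0,60,110]}' 45 && python3 -m creep '{"translation":[[0,0,0],[0,0,0],[0,0,0],[0,0,0],[0,0,0]],"yaw":[0,0,0,0,0],"gripper":[140,170,200,220,220]}' 45 && python3 -m creep '{"translation":[[0,0,0],[0,0,0],[0,0,0],[0,0,0],[0,0,0]],"yaw":[0,0,0,0,0],"gripper":[220,220,220,220,220]}' 45
```

```text
time_s: 4.08
ee_pos: [0.4631, -0.3438, 0.0651]
eef_rot: [-3.139, 0.004, 3.041]
force: [0.5, 0.8, 0.1]
grip_width: 0.0837
time_s: 4.5
ee_pos: [0.4631, -0.3437, 0.065]
eef_rot: [-3.139, 0.004, 3.041]
force: [0.6, -0.0, -0.2]
grip_width: 0.0505
time_s: 4.92
ee_pos: [0.4631, -0.3438, 0.065]
eef_rot: [-3.139, 0.004, 3.041]
force: [0.2, -0.7, 0.5]
grip_width: 0.0314
```

```bash
python3 -m creep '{"translation":[[0,0,10],[0,0,30],[0,0,65],[0,0,100],[0,0,135]],"yaw":[0,0,0,0,0],"gripper":[220,220,220,220,220]}' 45 && python3 -m creep '{"translation":[[0,0,10],[0,0,10],[0,0,10]],"yaw":[0,0,0],"gripper":[220,220,220]}'
python3 - <<'E'
from h import *
c=cam("wrist"); W=cloud(c); o=ctrl.get_obs(); p=np.array(o["ee_pos"]); print(p,o["eef_rot"],o["force"],o["grip_width"])
P=W.reshape(-1,3)-p; R=Ro.from_euler("xyz",o["eef_rot"]).as_matrix(); P=P@R   # tool coords
P=P[(np.abs(P[:,0])<.07)&(np.abs(P[:,1])<.036)&(P[:,2]>-.05)&(P[:,2]<.03)]
for z0,z1 in((-.05,.03),(-.04,-.015),(-.008,.008)):
    Q=P[(P[:,2]>z0)&(P[:,2]<z1)]
    if len(Q)>5: r=cv2.minAreaRect((Q[:,:2]*1000).astype(np.float32)); print(len(Q),np.median(Q[:,2]).round(4),np.round(r[0],1),np.round(r[1],1),round(r[2],2))
save(c,"pics/w3.png")
E
```

```text
time_s: 5.33
ee_pos: [0.4626, -0.3434, 0.2018]
eef_rot: [-3.14, 0.003, 3.041]
force: [0.2, -1.2, -3.9]
grip_width: 0.0313
time_s: 5.58
ee_pos: [0.4624, -0.3432, 0.2116]
eef_rot: [-3.14, 0.003, 3.041]
force: [-0.6, -0.5, -5.1]
grip_width: 0.0317
[ 0.46213448 -0.34292735  0.21047287] [-3.14095698e+00  1.61238156e-03  3.04110916e+00] [-0.80465911  0.31402137 -4.88198774] 0.0314061458868124
20345 -0.0181 [ 0.6 -0.1] [60.4 97.1] 89.97
10248 -0.0284 [ 0.5 -0. ] [60.4 97.1] 89.91
7669 -0.0005 [ 0.7 -0.1] [59.7 96.8] 89.95
```

View pics/w3.png

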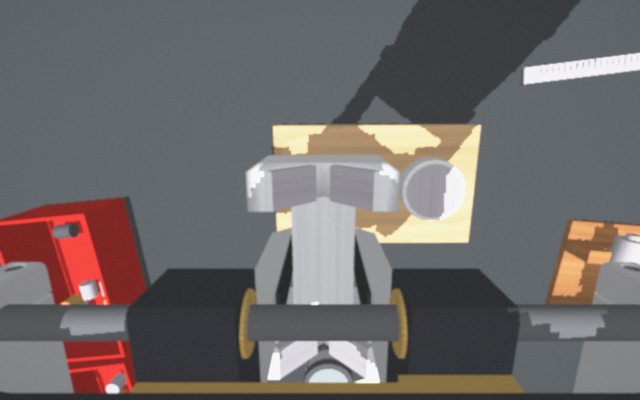

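The V-rest sits centred and square in the grip (offset 0.6 mm in x, −0.1 mm in y), clear of the rack. Next I carry it to the socket.

```bash
python3 -m creep '{"translation":[[5,38,0],[10,78,0],[15,118,0],[20,158,0],[25,198,0]],"yaw":[-0.02,-0.04,-0.06,-0.08,-0.099],"gripper":[220,220,220,220,220]}' && python3 -m creep '{"translation":[[6,40,0],[12,80,0],[18,120,0],[24,160,0],[30,200,0]],"yaw":[0,0,0,0,0],"gripper":[220,220,220,220,220]}' && python3 -m creep '{"translation":[[6,40,0],[12,80,0],[18,120,0],[24,160,0],[28,190,0]],"yaw":[0,0,0,0,0],"gripper":[220,220,220,220,220]}'&& python3 -m creep '{"translation":[[0,0,0],[0,0,0],[0,0,0]],"yaw":[0,0,0],"gripper":[220,220,220]}'
```

```text
time_s: 6.05
ee_pos: [0.4863, -0.1429, 0.2086]
eef_rot: [-3.141, -0.002, 2.941]
force: [0.6, -0.3, -4.5]
grip_width: 0.0316
time_s: 6.47
ee_pos: [0.5154, 0.0591, 0.2068]
eef_rot: [-3.141, -0.005, 2.941]
force: [0.3, 0.0, -4.1]
grip_width: 0.0317
time_s: 6.88
ee_pos: [0.5426, 0.252, 0.2045]
eef_rot: [-3.139, -0.008, 2.942]
force: [-0.2, -0.0, -4.0]
grip_width: 0.0315
time_s: 7.13
ee_pos: [0.542, 0.2513, 0.2027]
eef_rot: [-3.137, -0.01, 2.942]
force: [-0.3, -0.9, -3.8]
grip_width: 0.0317
```

```bash
python3 -m creep '{"translation":[[5.3,6.2,-30],[5.3,6.2,-60],[5.3,6.2,-85],[5.3,6.2,-98],[5.3,6.2,-100]],"yaw":[0,0,0,0,0],"gripper":[220,220,220,220,220]}'
python3 - <<'E'
from h import *
o=ctrl.get_obs(); print(o["ee_pos"],o["eef_rot"])
c=cam("wrist"); save(c,"pics/w4.png")
E
```

```text
time_s: 7.55
ee_pos: [0.5463, 0.2558, 0.1]
eef_rot: [-3.135, -0.014, 2.941]
force: [-0.6, -0.6, -4.4]
grip_width: 0.0315
[0.54628697 0.25583676 0.09997476] [-3.13456902 -0.01406037  2.94059234]
```

View pics/w4.png

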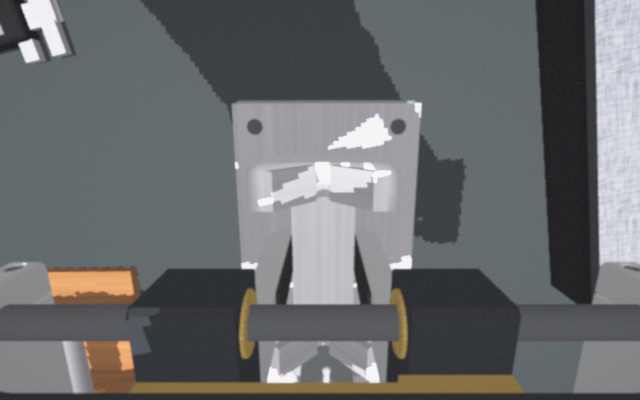

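The rest is centred across the plate over the socket region and slightly tilted (0.8°). I now start the insertion with small steps, watching the force.

```bash
python3 -m creep '{"translation":[[1.6,1.9,0],[1.6,1.9,-3],[1.6,1.9,-7],[1.6,1.9,-11],[1.6,1.9,-14]],"yaw":[0.001,0.001,0.001,0.001,0.001],"gripper":[220,220,220,220,220]}'
```

```text
time_s: 8.02
ee_pos: [0.5486, 0.2583, 0.0876]
eef_rot: [-3.136, -0.012, 2.942]
force: [-0.6, -0.9, -3.8]
grip_width: 0.0316
```

```bash
python3 -m creep '{"translation":[[-0.4,-0.3,-2],[-0.4,-0.3,-4],[-0.4,-0.3,-6],[-0.4,-0.3,-8]],"yaw":[0,0,0,0],"gripper":[220,220,220,220]}'
```

```text
time_s: 8.35
ee_pos: [0.5482, 0.258, 0.0795]
eef_rot: [-3.136, -0.012, 2.942]
force: [-1.6, 1.2, -4.2]
grip_width: 0.0315
```

Nothing is binding, so I continue down to the seat (TCP about 0.065).

```bash
python3 -m creep '{"translation":[[0,0,-4],[0,0,-7],[0,0,-10],[0,0,-12],[0,0,-12]],"yaw":[0,0,0,0,0],"gripper":[220,220,220,220,220]}'
```

```text
time_s: 8.77
ee_pos: [0.548, 0.2579, 0.0669]
eef_rot: [-3.136, -0.012, 2.942]
force: [-1.3, -0.7, -5.2]
grip_width: 0.0317
```

```bash
python3 -m creep '{"translation":[[0,0,-1],[0,0,-2],[0,0,-3],[0,0,-3.5]],"yaw":[0,0,0,0],"gripper":[220,220,220,220]}'
```

```text
time_s: 9.1
ee_pos: [0.5478, 0.2581, 0.065]
eef_rot: [-3.136, -0.013, 2.942]
force: [-15.0, -4.8, 19.9]
grip_width: 0.0317
```

Force rises at TCP z = 0.065, the height at which it was gripped, so the underside is on the plate. I release, rise and check.

```bash
python3 -m creep '{"translation":[[0,0,0],[0,0,0],[0,0,0],[0,0,0],[0,0,0]],"yaw":[0,0,0,0,0],"gripper":[180,120,60,0,0]}' 45; python3 -m creep '{"translation":[[0,0,0],[0,0,0],[0,0,0],[0,0,0],[0,0,0]],"yaw":[0,0,0,0,0],"gripper":[0,0,0,0,0]}'; python3 -m creep '{"translation":[[0,0,15],[0,0,50],[-10,2,90],[-25,5,130],[-43,8,165]],"yaw":[0,0,0,0,0],"gripper":[0,0,0,0,0]}'; python3 -m creep '{"translation":[[0,0,30],[0,0,60],[0,0,70],[0,0,70]],"yaw":[0,0,0,0],"gripper":[0,0,0,0]}'
python3 - <<'E'
from h import *
o=ctrl.get_obs(); print(o["eef_rot"])
c=cam("wrist"); W=cloud(c); save(c,"pics/w5.png",(160,100,480,300),2)
P=W.reshape(-1,3); P=P[(np.abs(P[:,0]-.547)<.07)&(np.abs(P[:,1]-.2577)<.055)]
for z0,z1 in((.052,.105),(.085,.105),(.055,.070)):
    Q=P[(P[:,2]>z0)&(P[:,2]<z1)]; r=cv2.minAreaRect((Q[:,:2]*1000).astype(np.float32)); print(len(Q),np.median(Q[:,2]).round(4),np.round(r[0],1),np.round(r[1],1),round(r[2],2))
# height by bin along groove
d=np.array([np.cos(-.1995),np.sin(-.1995)]); s=(P[:,:2]-[.5468,.2577])@d; t=(P[:,:2]-[.5468,.2577])@[-d[1],d[0]]
for a in range(-60,60,10):
    m=(s*1000>=a)&(s*1000<a+10); q=P[m&(np.abs(t)<.012),2]; e=P[m&(np.abs(t)<.029)&(np.abs(t)>.0225),2]
    print(a,np.nanmedian(q).round(4) if len(q) else 0,np.nanpercentile(e,90).round(4) if len(e) else 0, end=' | ')
E
```

```text
time_s: 9.52
ee_pos: [0.548, 0.2581, 0.0651]
eef_rot: [-3.136, -0.012, 2.942]
force: [0.7, 0.4, -0.2]
grip_width: 0.0552
time_s: 9.93
ee_pos: [0.5481, 0.2581, 0.0651]
eef_rot: [-3.136, -0.012, 2.942]
force: [-0.1, 0.2, 0.1]
grip_width: 0.0884
time_s: 10.35
ee_pos: [0.5047, 0.2659, 0.2321]
eef_rot: [-3.136, -0.012, 2.941]
force: [0.3, -0.5, 0.5]
grip_width: 0.0939
time_s: 10.68
ee_pos: [0.5053, 0.2662, 0.3047]
eef_rot: [-3.139, -0.008, 2.941]
force: [0.5, -0.2, -0.6]
grip_width: 0.0944
[-3.13907461 -0.00780675  2.94137905]
3265 0.0738 [557.8 256.1] [ 60.2 120.9] 78.84
1139 0.0947 [557.9 256. ] [ 60.2 120.6] 78.84
1446 0.0643 [538.4 259.9] [59.8 81. ] 78.71
-60 0.4097 0.4111 | -50 0.0747 0.0969 | -40 0.0821 0.0971 | -30 0.0643 0.0412 | -20 0.0644 0.041 | -10 0.0641 0.0414 | 0 0.0642 0.0413 | 10 0.0643 0.0412 | 20 0.0642 0.0412 | 30 0.0791 0.0964 | 40 0.0824 0.0971 | 50 0.0407 0 |
```

View pics/w5.png

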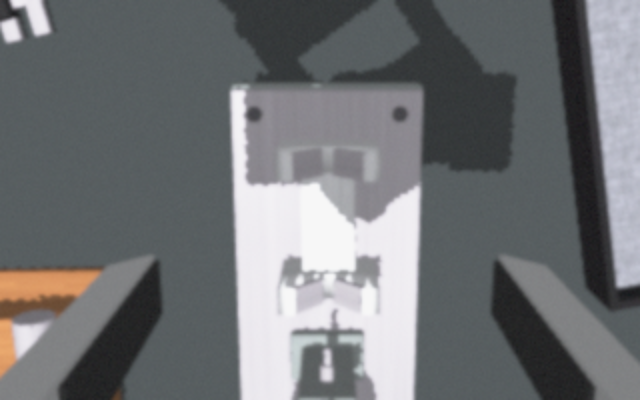

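The V-rest is fully home: both ends of the bridge are at 0.0642 and both cheeks at 0.097. It is in line with the dial, with its cheeks in the crop at (328,163) and (328,290). Next I look at the spool.

```bash
cat > rr.py <<'E'
from h import *
def obj(c,cx,cy,yaw,hs,ht,z0,z1):
    P=cloud(c).reshape(-1,3); d=np.array([np.cos(yaw),np.sin(yaw)]); q=P[:,:2]-[cx,cy]
    s=q@d; t=q@[-d[1],d[0]]; P=P[(np.abs(s)<hs)&(np.abs(t)<ht)&(P[:,2]>z0)&(P[:,2]<z1)]
    r=cv2.minAreaRect((P[:,:2]*1000).astype(np.float32)); print(len(P),np.median(P[:,2]).round(4),"max",P[:,2].max().round(4),np.round(r[0],1),np.round(r[1],1),round(r[2],2)); return P
E
python3 -c "
from rr import *
obj(cam('wrist'),.5468,.2577,-.1995,.053,.05,.052,.105)"
python3 -m creep '{"translation":[[7,-40,0],[14,-80,0],[21,-120,0],[28,-160,0],[35,-200,0]],"yaw":[0.01,0.019,0.019,0.019,0.019],"gripper":[0,0,0,0,0]}' && python3 -m creep '{"translation":[[7,-40,0],[14,-80,0],[20,-100,0],[20,-100,0],[20,-100,0]],"yaw":[0,0,0,0,0],"gripper":[0,0,0,0,0]}'
python3 - <<'E'
from rr import *
o=ctrl.get_obs(); print(o["ee_pos"],o["eef_rot"])
c=cam("wrist"); save(c,"pics/w6.png",(160,100,480,300),2)
obj(c,.604,-.04,-.18,.075,.022,.047,.066)
E
```

```text
3280 0.0733 max 0.0981 [545.9 258.5] [60.1 96.5] 78.83
time_s: 11.2
ee_pos: [0.5392, 0.0638, 0.2983]
eef_rot: [-3.135, -0.016, 2.96]
force: [1.1, -0.7, -0.0]
grip_width: 0.0937
time_s: 11.62
ee_pos: [0.5588, -0.037, 0.296]
eef_rot: [-3.135, -0.02, 2.958]
force: [0.0, -0.2, 0.4]
grip_width: 0.094
[ 0.55884066 -0.03700514  0.29599658] [-3.13464707 -0.01973654  2.9582426 ]
1872 0.0554 max 0.0604 [604.5 -40.8] [ 26.4 124.4] 79.29
```

View pics/w6.png

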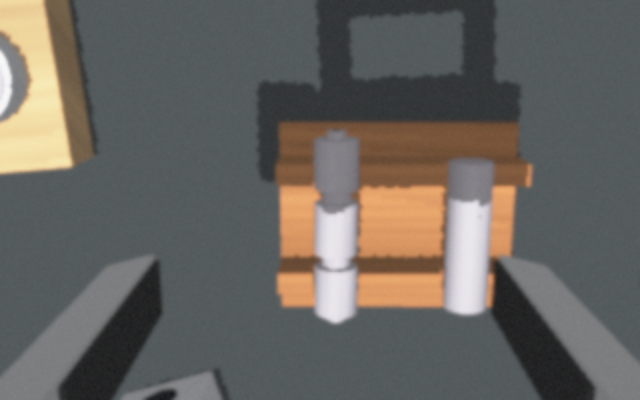

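The crop shows the spool at (336,232), with its necks visible, and the pin at (467,235). The tool has picked up about 1° of tilt, so I try whether short moves that stop abruptly undo it.

```bash
python3 -m creep '{"translation":[[0,0,41]],"yaw":[0],"gripper":[0]}'; python3 -m creep '{"translation":[[0,0,41]],"yaw":[0],"gripper":[0]}';python3 -m creep '{"translation":[[0,0,0],[0,0,0],[0,0,0]],"yaw":[0,0,0],"gripper":[0,0,0]}'; echo ----; python3 -m creep '{"translation":[[-40,0,0]],"yaw":[0],"gripper":[0]}';python3 -m creep '{"translation":[[-40,0,0]],"yaw":[0],"gripper":[0]}'; python3 -m creep '{"translation":[[0,0,0],[0,0,0],[0,0,0]],"yaw":[0,0,0],"gripper":[0,0,0]}'
```

```text
time_s: 11.75
ee_pos: [0.5571, -0.0348, 0.3302]
eef_rot: [-3.134, -0.032, 2.961]
force: [0.5, 0.8, -0.3]
grip_width: 0.0943
time_s: 11.83
ee_pos: [0.5565, -0.0334, 0.3707]
eef_rot: [-3.134, -0.036, 2.962]
force: [0.7, -0.2, 1.0]
grip_width: 0.0939
time_s: 12.08
ee_pos: [0.5563, -0.0323, 0.3694]
eef_rot: [-3.134, -0.038, 2.964]
force: [-1.5, 0.2, -0.7]
grip_width: 0.0941
----
time_s: 12.17
ee_pos: [0.519, -0.0319, 0.3639]
eef_rot: [-3.134, -0.046, 2.965]
force: [-0.1, -0.5, -0.6]
grip_width: 0.0939
time_s: 12.25
ee_pos: [0.4782, -0.0313, 0.3607]
eef_rot: [-3.134, -0.051, 2.966]
force: [-0.7, -0.2, 1.1]
grip_width: 0.0942
time_s: 12.5
ee_pos: [0.4784, -0.031, 0.3602]
eef_rot: [-3.134, -0.052, 2.966]
force: [0.6, 0.5, 0.2]
grip_width: 0.0941
```

```bash
for i in 1; do python3 -m creep '{"translation":[[40,0,0]],"yaw":[0],"gripper":[0]}';python3 -m creep '{"translation":[[0,0,0],[0,0,0]],"yaw":[0,0],"gripper":[0,0]}'; python3 -m creep '{"translation":[[40,0,0]],"yaw":[0],"gripper":[0]}'; python3 -m creep '{"translation":[[0,0,0],[0,0,0]],"yaw":[0,0],"gripper":[0,0]}'; echo ---; python3 -m creep '{"translation":[[0,0,-41]],"yaw":[0],"gripper":[0]}'; python3 -m creep '{"translation":[[0,0,0],[0,0,0]],"yaw":[0,0],"gripper":[0,0]}'; python3 -m creep '{"translation":[[0,0,-41]],"yaw":[0],"gripper":[0]}'; python3 -m creep '{"translation":[[0,0,0],[0,0,0]],"yaw":[0,0],"gripper":[0,0]}'; done | grep -v -e force -e grip
```

```text
time_s: 12.58
ee_pos: [0.516, -0.0306, 0.3611]
eef_rot: [-3.134, -0.051, 2.966]
time_s: 12.75
ee_pos: [0.5177, -0.0305, 0.3589]
eef_rot: [-3.133, -0.055, 2.967]
time_s: 12.83
ee_pos: [0.5547, -0.0301, 0.3597]
eef_rot: [-3.133, -0.055, 2.967]
time_s: 13.0
ee_pos: [0.5558, -0.0301, 0.3577]
eef_rot: [-3.133, -0.059, 2.967]
---
time_s: 13.08
ee_pos: [0.5575, -0.0302, 0.3247]
eef_rot: [-3.134, -0.046, 2.967]
time_s: 13.25
ee_pos: [0.557, -0.0301, 0.3266]
eef_rot: [-3.134, -0.044, 2.967]
time_s: 13.33
ee_pos: [0.5593, -0.0304, 0.2952]
eef_rot: [-3.135, -0.029, 2.967]
time_s: 13.5
ee_pos: [0.5597, -0.0305, 0.2994]
eef_rot: [-3.135, -0.024, 2.967]
```

Abrupt one-row descents restore the pitch, so I use them for part of the descent.

```bash
(python3 -m creep '{"translation":[[0,0,-41]],"yaw":[-0.005],"gripper":[0]}'; python3 -m creep '{"translation":[[0,0,0],[0,0,0]],"yaw":[-0.005,-0.005],"gripper":[0,0]}'; python3 -m creep '{"translation":[[0,0,-35]],"yaw":[0],"gripper":[0]}'; python3 -m creep '{"translation":[[0,0,0],[0,0,0],[0,0,0]],"yaw":[0,0,0],"gripper":[0,0,0]}') | grep -v -e force -e grip
```

```text
time_s: 13.58
ee_pos: [0.5628, -0.0308, 0.2688]
eef_rot: [-3.136, -0.008, 2.963]
time_s: 13.75
ee_pos: [0.5638, -0.0309, 0.2733]
eef_rot: [-3.136, -0.003, 2.957]
time_s: 13.83
ee_pos: [0.5669, -0.0313, 0.2477]
eef_rot: [-3.137, 0.011, 2.957]
time_s: 14.08
ee_pos: [0.5679, -0.0314, 0.2514]
eef_rot: [-3.137, 0.015, 2.957]
```

```bash
(python3 -m creep '{"translation":[[0,0,35]],"yaw":[0],"gripper":[0]}'; python3 -m creep '{"translation":[[0,0,0],[0,0,0]],"yaw":[0,0],"gripper":[0,0]}'; python3 -m creep '{"translation":[[10,-2,-30],[20,-5,-60],[30,-8,-90],[39,-9,-120],[39,-9,-135]],"yaw":[0,0,0,0,0],"gripper":[0,0,0,0,0]}';python3 -m creep '{"translation":[[0,0,0],[0,0,0],[0,0,0]],"yaw":[0,0,0],"gripper":[0,0,0]}') | grep -v -e force -e grip
```

```text
time_s: 14.17
ee_pos: [0.5665, -0.0313, 0.2831]
eef_rot: [-3.137, 0.007, 2.957]
time_s: 14.33
ee_pos: [0.5672, -0.0313, 0.2866]
eef_rot: [-3.137, 0.012, 2.957]
time_s: 14.75
ee_pos: [0.6062, -0.0405, 0.1484]
eef_rot: [-3.137, 0.008, 2.957]
time_s: 15.0
ee_pos: [0.6067, -0.0405, 0.1501]
eef_rot: [-3.137, 0.01, 2.957]
```

```bash
(python3 -m creep '{"translation":[[-1.5,0,-30],[-1.5,0,-60],[-1.5,0,-85],[-1.5,0,-98],[-1.5,0,-104]],"yaw":[0,0,0,0,0],"gripper":[0,0,0,0,0]}';python3 -m creep '{"translation":[[0,0,0],[0,0,0],[0,0,0]],"yaw":[0,0,0],"gripper":[0,0,0]}') | grep -v -e grip
```

```text
time_s: 15.42
ee_pos: [0.6052, -0.0405, 0.0457]
eef_rot: [-3.137, 0.01, 2.957]
force: [-0.2, -0.1, -0.2]
time_s: 15.67
ee_pos: [0.6061, -0.0406, 0.0476]
eef_rot: [-3.137, 0.012, 2.957]
force: [0.6, 0.4, -0.1]
```

```bash
python3 -m creep '{"translation":[[-1,0,-3.5],[-1,0,-3.5],[-1,0,-3.5],[-1,0,-3.5],[-1,0,-3.5]],"yaw":[0,0,0,0,0],"gripper":[0,40,80,110,130]}' 40; python3 -m creep '{"translation":[[0,0,0],[0,0,0],[0,0,0],[0,0,0],[0,0,0]],"yaw":[0,0,0,0,0],"gripper":[150,170,190,210,230]}';  python3 -m creep '{"translation":[[0,0,0],[0,0,0],[0,0,0],[0,0,0],[0,0,0]],"yaw":[0,0,0,0,0],"gripper":[230,230,230,230,230]}'
```

```text
time_s: 16.08
ee_pos: [0.6052, -0.0406, 0.0442]
eef_rot: [-3.137, 0.013, 2.957]
force: [0.2, -0.4, 0.7]
grip_width: 0.0708
time_s: 16.5
ee_pos: [0.6051, -0.0406, 0.0442]
eef_rot: [-3.137, 0.012, 2.957]
force: [-0.4, 0.3, -0.6]
grip_width: 0.0374
time_s: 16.92
ee_pos: [0.6051, -0.0406, 0.0442]
eef_rot: [-3.137, 0.013, 2.957]
force: [-0.3, -0.6, -0.9]
grip_width: 0.0272
```

```bash
python3 -m creep '{"translation":[[0,0,8],[0,0,30],[0,0,65],[0,0,100],[0,0,135]],"yaw":[0,0,0,0,0],"gripper":[230,230,230,230,230]}'; python3 -m creep '{"translation":[[0,0,10],[0,0,20],[0,0,20],[0,0,20]],"yaw":[0,0,0,0],"gripper":[230,230,230,230]}'; python3 -m creep '{"translation":[[-8,36,0],[-16,74,0],[-24,114,0],[-32,154,0],[-40,190,0]],"yaw":[-0.005,-0.01,-0.015,-0.015,-0.015],"gripper":[230,230,230,230,230]}'; python3 -m creep '{"translation":[[-8,40,0],[-16,80,0],[-18,106,0],[-18,106,0],[-18,106,0]],"yaw":[0,0,0,0,0],"gripper":[230,230,230,230,230]}'
python3 - <<'E'
from h import *
o=ctrl.get_obs(); p=np.array(o["ee_pos"]); print(p,o["eef_rot"])
c=cam("wrist"); W=cloud(c); save(c,"pics/w7.png")
R=Ro.from_euler("xyz",o["eef_rot"]).as_matrix(); P=(W.reshape(-1,3)-p)@R
P=P[(np.abs(P[:,0])<.08)&(np.abs(P[:,1])<.016)&(P[:,2]>-.03)&(P[:,2]<.02)]
r=cv2.minAreaRect((P[:,:2]*1000).astype(np.float32)); print(np.round(r[0],1),np.round(r[1],1),r[2])
for a,b in((-60,-25),(25,60)):
    Q=P[(P[:,0]*1000>a)&(P[:,0]*1000<b)]; print(a,len(Q),np.percentile(Q[:,2],[2,5,10]) if len(Q) else 0)
E
```

```text
time_s: 17.33
ee_pos: [0.6046, -0.0405, 0.1809]
eef_rot: [-3.137, 0.012, 2.957]
force: [1.2, 0.5, -3.1]
grip_width: 0.0272
time_s: 17.67
ee_pos: [0.6041, -0.0405, 0.1993]
eef_rot: [-3.137, 0.009, 2.957]
force: [0.2, -0.2, -3.3]
grip_width: 0.0273
time_s: 18.08
ee_pos: [0.5627, 0.1515, 0.1969]
eef_rot: [-3.136, 0.006, 2.942]
force: [1.4, 0.0, -3.0]
grip_width: 0.027
time_s: 18.5
ee_pos: [0.5437, 0.2584, 0.1944]
eef_rot: [-3.134, 0.003, 2.945]
force: [-0.4, -0.4, -3.1]
grip_width: 0.0271
[0.54371156 0.25836362 0.19436815] [-3.13367355e+00  3.02375654e-03  2.94468257e+00]
[ 2.9 -0. ] [119.6  32. ] 0.38614901900291443
-60 1175 [-0.01390264 -0.01362729 -0.01336499]
25 4308 [-0.01510628 -0.01471879 -0.01439468]
```

View pics/w7.png

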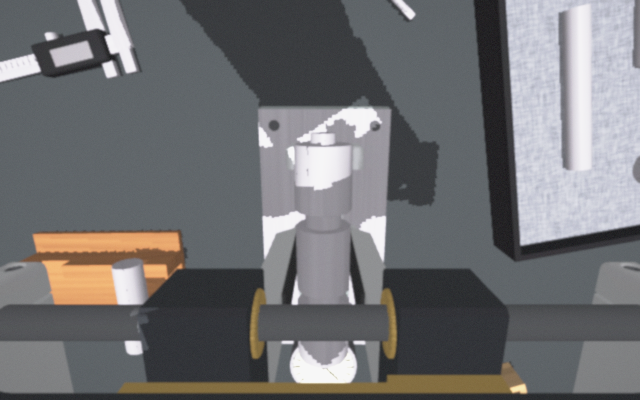

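The spool is held across its middle land, centred to about 0.7 mm, over the V, with end lands over the cheeks. I descend with one abrupt step to bring the pitch back to its value at the grasp (0.013).

```bash
python3 -m creep '{"translation":[[2,0,-35]],"yaw":[0],"gripper":[230]}'; python3 -m creep '{"translation":[[0,0,0],[0,0,0]],"yaw":[0,0],"gripper":[230,230]}'; python3 -m creep '{"translation":[[2,0,-15],[2,0,-25],[2,0,-35],[2,0,-38]],"yaw":[0,0,0,0],"gripper":[230,230,230,230]}'
```

```text
time_s: 18.63
ee_pos: [0.5486, 0.2573, 0.1646]
eef_rot: [-3.139, 0.011, 2.942]
force: [1.9, 1.0, -1.9]
grip_width: 0.0272
time_s: 18.8
ee_pos: [0.5485, 0.2558, 0.1638]
eef_rot: [-3.137, 0.009, 2.941]
force: [1.0, -0.6, -3.0]
grip_width: 0.0268
time_s: 19.13
ee_pos: [0.5502, 0.2554, 0.1248]
eef_rot: [-3.136, 0.008, 2.94]
force: [-1.0, -0.3, -4.2]
grip_width: 0.0269
```

```bash
python3 -m creep '{"translation":[[-2.4,2.8,-4],[-2.4,2.8,-10],[-2.4,2.8,-16],[-2.4,2.8,-20],[-2.4,2.8,-20]],"yaw":[0.004,0.004,0.004,0.004,0.004],"gripper":[230,230,230,230,230]}'
python3 - <<'E'
from h import *
o=ctrl.get_obs(); p=np.array(o["ee_pos"]); print(p,o["eef_rot"])
c=cam("wrist"); save(c,"pics/w8.png",(220,90,440,290),3); W=cloud(c)
R=Ro.from_euler("xyz",o["eef_rot"]).as_matrix(); P=(W.reshape(-1,3)-p)@R*1000
A=P[(P[:,0]>25)&(P[:,0]<60)&(np.abs(P[:,1])<32)&(P[:,2]>-20)&(P[:,2]<12)]
sp=A[(A[:,2]<-9)]; print("spool y mid",(np.percentile(sp[:,1],1)+np.percentile(sp[:,1],99))/2,len(sp))
ch=A[np.abs(A[:,1])>22]; print("cheek y ext",np.percentile(ch[:,1],[0.5,99.5]),"x ext",np.percentile(ch[:,0],[1,99]),"z",np.median(ch[:,2]),len(ch))
E
```

```text
time_s: 19.55
ee_pos: [0.5474, 0.2581, 0.1038]
eef_rot: [-3.135, 0.007, 2.944]
force: [0.4, -0.5, -3.6]
grip_width: 0.0269
[0.54740152 0.25806957 0.10376711] [-3.13543511  0.00654809  2.94436822]
spool y mid 0.2112735375815955 3382
cheek y ext [-29.74887302  30.08656723] x ext [33.55426019 49.26869361] z 7.224656595104182 1014
```

View pics/w8.png

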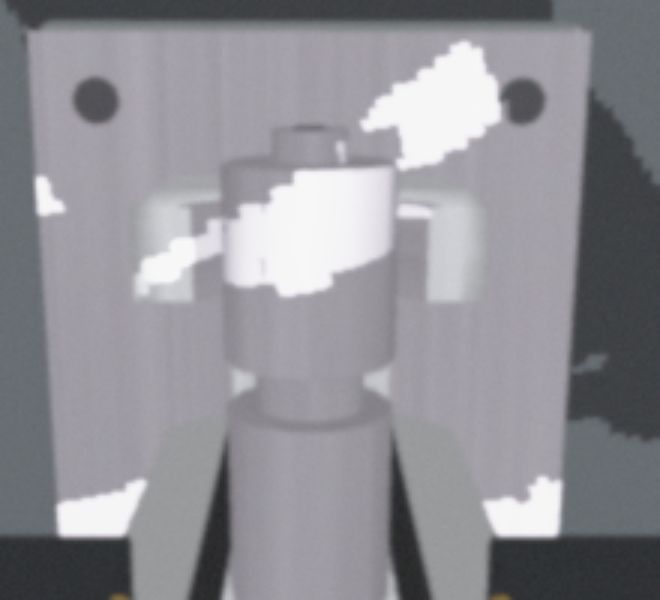

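The spool lies centred over the V laterally (spool +0.2 mm, cheeks +0.2 mm in the tool frame), and along the groove within about 1 mm. I lower it slowly.

```bash
python3 -m creep '{"translation":[[-0.6,0.1,-1.5],[-0.6,0.1,-3],[-0.6,0.1,-4.2],[-0.6,0.1,-5],[-0.6,0.1,-5.4]],"yaw":[0,0,0,0,0],"gripper":[230,230,230,230,230]}' 35
```

```text
time_s: 20.02
ee_pos: [0.547, 0.2582, 0.0989]
eef_rot: [-3.136, 0.007, 2.944]
force: [-0.1, 0.4, -2.4]
grip_width: 0.0272
```

```bash
python3 -m creep '{"translation":[[0,0,-0.6],[0,0,-1.2],[0,0,-1.7],[0,0,-2.1],[0,0,-2.3]],"yaw":[0,0,0,0,0],"gripper":[230,230,230,230,230]}'
```

```text
time_s: 20.43
ee_pos: [0.547, 0.2582, 0.0965]
eef_rot: [-3.136, 0.007, 2.944]
force: [0.5, 0.3, -3.1]
grip_width: 0.027
```

```bash
python3 -m creep '{"translation":[[0,0,-0.3],[0,0,-0.6],[0,0,-0.9],[0,0,-1.1],[0,0,-1.1]],"yaw":[0,0,0,0,0],"gripper":[230,230,230,230,230]}'; python3 -c "
from h import *
o=ctrl.get_obs(); print(o['force'],o['moment'])"
```

```text
time_s: 20.85
ee_pos: [0.5472, 0.2582, 0.0959]
eef_rot: [-3.136, 0.008, 2.944]
force: [-1.7, -2.0, 4.4]
grip_width: 0.0272
[-1.73467825 -2.04473446  4.35421219] [-0.35995616  0.32684065  0.02449565]
```

```bash
python3 -m creep '{"translation":[[0,-0.1,-0.3],[0,-0.1,-0.6],[0,-0.1,-0.8],[0,-0.1,-1.0],[0,-0.1,-1.0]],"yaw":[0,0,0,0,0],"gripper":[230,230,230,230,230]}'; python3 -c "
from h import *
o=ctrl.get_obs(); print(o['force'],o['moment'],o['eef_rot'])"
```

```text
time_s: 21.27
ee_pos: [0.5475, 0.2581, 0.0959]
eef_rot: [-3.136, 0.009, 2.944]
force: [-3.3, -2.2, 9.6]
grip_width: 0.0273
[-3.27116999 -2.15067173  9.55261303] [-0.41279133  0.59067787  0.0730368 ] [-3.13646955  0.00866438  2.9443571 ]
```

The moment matches the lateral force acting on the 0.2 m lever, so the two lands share the load. I trim the lateral force and bring the push up to 15 N.

```bash
python3 -m creep '{"translation":[[-0.2,-0.15,-0.4],[-0.3,-0.25,-0.7],[-0.3,-0.25,-0.9],[-0.3,-0.25,-0.9],[-0.3,-0.25,-0.9]],"yaw":[0,0,0,0,0],"gripper":[230,230,230,230,230]}'; python3 -c "
from h import *
o=ctrl.get_obs(); print(o['force'],o['moment'],o['eef_rot'])"
```

```text
time_s: 21.68
ee_pos: [0.5476, 0.2581, 0.0959]
eef_rot: [-3.137, 0.01, 2.944]
force: [-3.5, -0.5, 9.8]
grip_width: 0.0274
[-3.46404437 -0.51320795  9.82541177] [-0.26182948  0.50851329  0.03589497] [-3.13732873  0.00984961  2.9443745 ]
```

```bash
python3 -m creep '{"translation":[[-0.4,-0.1,-0.5],[-0.7,-0.1,-0.9],[-0.7,-0.1,-1.2],[-0.7,-0.1,-1.2],[-0.7,-0.1,-1.2]],"yaw":[0,0,0,0,0],"gripper":[230,230,230,230,230]}'
python3 - <<'E'
from h import *
for i in range(3):
    o=ctrl.get_obs(); print(np.round(o['force'],1),np.round(o['moment'],2),np.round(o["ee_pos"],4)); c=cam("top") if i<2 else cam("side")
p=np.array(o["ee_pos"]);save(c,"pics/s1.png",s=1.25)
E
```

```text
time_s: 22.1
ee_pos: [0.5475, 0.2581, 0.0958]
eef_rot: [-3.138, 0.012, 2.944]
force: [-1.7, -2.1, 11.2]
grip_width: 0.0271
[-1.7 -2.1 11.2] [-0.46  0.3   0.04] [0.5475 0.2581 0.0958]
[-2.4 -2.  10.5] [-0.44  0.29  0.09] [0.5475 0.2581 0.0958]
[-2.5 -2.5 11.6] [-0.4   0.28  0.04] [0.5475 0.2581 0.0958]
```

View pics/s1.png

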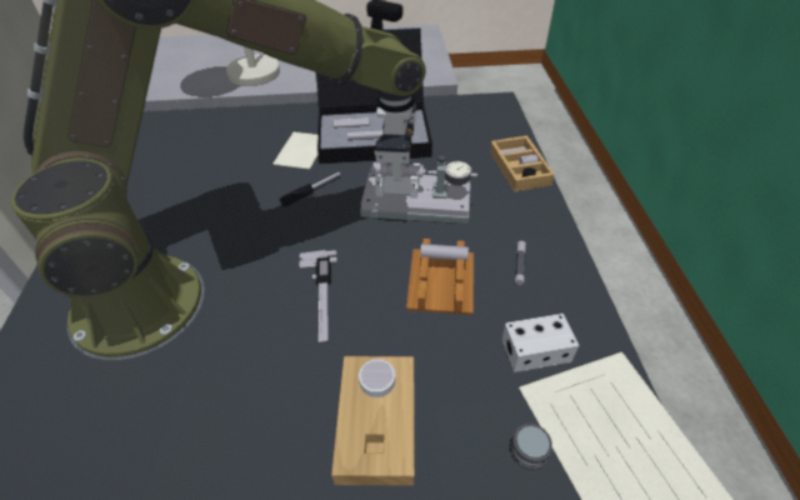

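The side view shows the tool holding the spool in the V at (397,185) next to the dial, and everything else where it was. The push is 11.3 N, so I raise it a little.

```bash
python3 -m creep '{"translation":[[-0.4,-0.25,-0.7],[-0.5,-0.3,-1.2],[-0.5,-0.3,-1.45],[-0.5,-0.3,-1.45],[-0.5,-0.3,-1.45]],"yaw":[0,0,0,0,0],"gripper":[230,230,230,230,230]}'
python3 - <<'E'
from h import *
for i in range(4):
    o=ctrl.get_obs(); print(np.round(o['force'],1),np.round(o['moment'],2),np.round(o["ee_pos"],4)); c=cam("wrist")
p=np.array(o["ee_pos"]); R=Ro.from_euler("xyz",o["eef_rot"]).as_matrix(); W=cloud(c); P=(W.reshape(-1,3)-p)@R*1000
A=P[(P[:,0]>25)&(P[:,0]<75)&(np.abs(P[:,1])<32)&(P[:,2]>-20)&(P[:,2]<6)]
sp=A[(A[:,2]<-5)&(np.abs(A[:,1])<14.5)]; ch=A[np.abs(A[:,1])>22]
print("spool y",np.percentile(sp[:,1],[1,99]),"x end",np.percentile(sp[:,0],99.5),"cheek y",np.percentile(ch[:,1],[.5,99.5]),"x",np.percentile(ch[:,0],[1,99]),"z",np.median(ch[:,2]),o["eef_rot"])
E
```

```text
time_s: 22.67
ee_pos: [0.5476, 0.2581, 0.0958]
eef_rot: [-3.14, 0.014, 2.944]
force: [-3.3, -2.1, 13.3]
grip_width: 0.0274
[-3.3 -2.1 13.3] [-0.36  0.69  0.04] [0.5476 0.2581 0.0958]
[-4.5 -1.3 13.6] [-0.3   0.65  0.04] [0.5476 0.2581 0.0958]
[-3.8 -2.9 13.5] [-0.39  0.69  0.05] [0.5476 0.2581 0.0958]
[-3.7 -2.4 12.9] [-0.33  0.65  0.04] [0.5476 0.2581 0.0958]
spool y [-12.44622572  12.68186888] x end 61.94245252505658 cheek y [-29.79450116  30.0168869 ] x [33.34849304 49.49855158] z -0.9781582564170535 [-3.13965425  0.01367842  2.94433281]
```

```bash
python3 -c "
from station import ctrl
print(ctrl.hand_in()); o=ctrl.get_obs(); print(o['force'],o['ee_pos'],o['time_s'])"
```

```text
the job is handed in; nothing more can be done
None
the job is handed in; nothing more can be done
```

I plugged the V-rest fully home in the gauge base, in line with the dial. I then laid the spool in the V and handed the job in at about 23 s while still pressing it down.

- **V-rest seat:** After release the wrist camera read the bridge level at 64.2 mm and both cheeks at about 97 mm. The groove lay within about 0.3° of the base's axis.
- **Spool position:** It sits at 95.8 mm, the height expected for a proper seat. It is centred across the groove to about 0.1 mm, but about 1 mm off the middle along it (1.4 mm in the last reading). Both end lands still cover their cheeks fully.
- **Push:** The wrist force at the end was about 13.3 N down, or about 16.4 N on the flanks with the spool's weight. The moment suggests that both ends carry load.
- **Side load not trimmed out:** A sideways force of about 4–5 N remained, so the two flanks are not loaded quite equally.
- **Tool tilt:** The tool drifted by up to 3.4° between moves. I corrected it before gripping the spool, and 0.8° of pitch remained at the end, about as at the grasp.
- **Bystanders:** The last side picture showed nothing else moved.

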